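# Make up two key kits at the dealership desk

### The job

Make up the two kits on the beech boards. On the longer board (one post, two recesses) put the large ring over the post, the fob flat in the recess next to the post and the key flat in the recess at the far end; on the shorter board (one post, one recess) put the small ring over the post and the black module flat in the recess. Rings must lie flat on the board; leave the brass bell standing where it is.

Things in the scene. Friction and masses are not known exactly. Their poses are not given: they have to be found in the camera images.
- fob: Glossy blue car fob, a flat slab with half-round ends, 70 long (its x) x 36 wide (its y) x 16 mm high, three small grey buttons on top, 35 to 70 g, lying flat loose on the counter. Origin: centre of its underside; z up.
- key: Car key lying flat, loose, 78 mm long along its x, 28 to 56 g. Origin: at underside level, midway along the 78 mm. Black plastic head 40 long x 34 wide (y) x 14 mm high at x -39 to +1 mm: grip it across the width at x -19 mm. Steel blade 10 wide, 4 mm thick, 5 to 9 mm above the underside, on to x +39 mm. May lie in its recess either way round.
- module: Black plastic module, a plain box with grey ribs across the top, 60 long (its x) x 40 wide (its y) x 20 mm high, 63 to 126 g, lying flat loose. Origin: centre of its underside; z up.
- large_ring: Large chrome ring lying flat, loose: 56 mm outside, 41 mm inside, 10 mm high, 28 to 56 g. Can be gripped across its outside. Origin: on its axis at the underside; z up.
- small_ring: Small chrome ring lying flat, loose: 40 mm outside, 27 mm inside, 10 mm high, 17 to 35 g. Can be gripped across its outside. Origin: on its axis at the underside; z up.
- long_board: Longer beech board, fixed flat: 110 (x) x 222 (y) x 12 mm high. Origin: centre of its underside; z up. Steel post 10 mm thick, 22 mm high above the board's top, at x 0, y -75 mm. Two recesses with grey floors, each 96 (x) x 58 mm (y), 6 mm deep (floor 6 mm above the counter), centred at x 0: next to the post at y +3 mm (fob), far end at y +73 mm (key). Contents lie lengthwise along x.
- short_board: Shorter beech board, fixed flat: 110 (x) x 154 (y) x 12 mm high. Origin: centre of its underside; z up. Steel post 10 mm thick, 22 mm high above the board's top, at x 0, y -40 mm. One recess with a grey floor, 96 (x) x 58 mm (y), 6 mm deep (floor 6 mm above the counter), centred at x 0, y +40 mm (module, lengthwise along x).
- bell: Small brass desk bell, 44 mm across and 42 mm high, standing loose between the boards; to be left alone. Origin: centre of its underside; z up.
Not all that is in view belongs to the job. Leave any green or purple look-alike of the large_ring alone.

How it is judged:
At the end, for the whole second after the job is handed in: Long board: large ring round the post, fob in the recess next to it, key in the end recess; short board: small ring round the post, module in the recess. All flat (7 degrees, 3.5 mm in height, centred to 12 to 21 mm) and at rest; bell upright within 20 mm of its start (x of large_ring in the frame of long_board between -0.019 and 0.019 m and y of large_ring in the frame of long_board between -0.094 and -0.056 m and z of large_ring in the frame of long_board between 0.009 and 0.0155 m and angle between each of large_ring, fob, key, small_ring, module's own z axis and vertical below 0.12 rad and linear speed of each of large_ring, fob, key, small_ring, module below 0.02 m/s and x of fob in the frame of long_board between -0.016 and 0.016 m and y of fob in the frame of long_board between -0.011 and 0.017 m and z of fob in the frame of long_board between 0.003 and 0.0095 m and x of key in the frame of long_board between -0.013 and 0.013 m and y of key in the frame of long_board between 0.058 and 0.088 m and z of key in the frame of long_board between 0.003 and 0.0095 m and x of small_ring in the frame of short_board between -0.012 and 0.012 m and y of small_ring in the frame of short_board between -0.052 and -0.028 m and z of small_ring in the frame of short_board between 0.009 and 0.0155 m and x of module in the frame of short_board between -0.021 and 0.021 m and y of module in the frame of short_board between 0.027 and 0.053 m and z of module in the frame of short_board between 0.003 and 0.0095 m and distance of bell from where it was at the start of the episode below 0.02 m and angle between bell's own z axis and vertical below 0.2 rad); the robot touches nothing.
It fails at once if the bell is knocked over or shoved 20 mm or more (distance of bell from where it was at the start of the episode above 0.02 m or angle between bell's own z axis and vertical above 0.5 rad).
It also fails if it takes over 128 s, if anything falls off the work surface, if the arm or the gripper's body presses on something with over 40 N, if the wrist force passes 120 N, or if a joint passes its speed limit or range.

### The arm

A 6-joint arm with a two-finger parallel gripper is mounted at the origin on the work surface. World frame = base frame: x ahead of the robot, y to its left, z up, the work surface at z = 0. Lengths are in m, angles in rad, forces in N, time in s.
With the tool pointing down it reaches from about 0.275 to 0.725 m from the base axis. Payload 5.6 kg.
Tool frame: the origin (TCP) lies at the very end of the fingers, on their centre line; the grasp point (between the pads) lies 19 mm behind it (r.grip_depth is the distance from the TCP to the grasp point, in m); z points along the fingers, y is the line along which they close (so a half turn about z gives the same grasp; the last joint's range is limited). The gripper opens to 85 mm and grips with 20 to 120 N. Pads are 22 mm wide; open, the fingers measure 114 mm over their backs; the gripper's body (76 mm by 85 mm) begins 54 mm behind the grasp point. The pads swing forward as they close: fully open they stand 13 mm farther back than shut.
Start: joints at [1.532, 0.255, 0.108, 0, -1.424, -0.285], TCP at [0.175, 0.521, 0.231] pointing down, gripper open.
Joint ranges: [-2.95, 2.95], [-1.21, 1.97], [-1.09, 1.5], [-2.87, 1.71], [-2.94, -0.07], [-3.05, 3.05]. Speed limits (rad/s): [2.57, 2.57, 3.14, 3.14, 3.14, 3.14].

### API

Orientations are given as a rotation vector (axis times angle).
In Python, from bench import r gives the robot as it stands.
- The arm moves only by the shell command python3 -m pendant 'ROWS'. ROWS is JSON, a list of rows, each a list of 5 numbers: the shift along the tool's x, y, z normalised to -1 to 1, where 1 is 5 cm, then the turn about the tool's z normalised to -1 to 1, where 1 is 0.08 rad, then the gripper command: -1 is fully open, 1 is shut, values between are in proportion. In form: [[tx, ty, tz, roll, fingers], ...]. A call has 1 to 20 rows; each row shifts and turns the commanded pose from where the row before left it, along the tool's axes as they then stand; what a row does not reach is not made up. A row lasts 1/10 s, in which the tool goes at most 50 mm and 8.59 degrees, less where a joint would pass 70% of its speed; a pose out of reach is approached as far as the arm can. A call with a number of a shift or a turn outside -1 to 1 is refused whole. A call with a gripper value outside its range is refused whole. The fingers move at their own pace and stop on an object; the grip force is fixed at half the most. Time passes only in rows, so rows that do not move let the fingers close. It gives the time, the measured TCP pose, the force, the opening and the grip force at its end, in the units of the state.
- r.observe(): the state, without advancing time (a new reading comes with each control period).
- r.grab_frame(name): name is "side" or "top"; returns (picture, depth): 384x512x3 uint8, blue, green, red; 384x512 float32, m along the optical axis (not along the pixel's ray), 0 where there is no reading.
- r.camera_model(name): a dict with "camera_matrix" (3x3 intrinsics, pixels), "pose" (4x4, takes a point from camera to world coordinates). Camera axes: x right, y up, looking along -z (the intrinsics and any distortion apply to the point x, -y, -z); pixel columns grow to the right and rows downward; lengths in m; the calibration is good to about 2 mm. A picture is of the moment at which its call begins. camera_model takes no time and is no camera call.
- r.job_done(): hands the job in; it is judged then, once.
Trained networks look in the newest picture that a camera, given by its name, has taken for a name from the list of things; names that differ only in an ending like _2 or _b are one class to them, and where a whole thing is asked for, a point or a joint stands for the part that bears it (a point fixed in the world has none). Each returns a list of dicts, best first, with "confidence" (0 to 1); they miss things now and then, are a little off and sometimes report something else, mostly with a low value. They report only what shows in the picture. A call takes as long as a camera call. They do not tell look-alikes from the thing itself.
- r.outline_of(camera, thing): "pixels" (384x512 bool, what is visible of it) and "box" ([centre column, centre row, width, height] in pixels, round what is visible of it).
The state is a dict: "time": time; "joint_pos": joint angles; "dq": joint speeds; "joint_torque": joint torques, N m; "tcp_pos": TCP position; "eef_rot": TCP orientation; "contact_force": force on the tool from outside, world axes, zero at the start; "moment": the same for the moment, N m; "opening": finger opening in m; "grasp_force": force on a finger pad.
Only numpy, scipy, OpenCV 4.12 (cv2) and the standard library are available. Lean on these libraries where they do the work, as an engineer would, in place of code of your own. Each camera call takes 0.05 s, during which the arm holds its last target. There are 200 camera calls.

## Working session

There is one attempt and no reset: what is moved stays moved. The work goes in short steps, Python scripts to look and compute and a shell command to move; the robot and the scene stay as the last step left them, time stands still between calls to the robot, and variables do not carry over. Pictures are saved under pics/ and viewed, at most 14 in all, crops included, and the job is handed in when it is done.

```bash
mkdir -p pics; ls
python3 - <<'E'
from bench import r
import cv2
for n in("top","side"):
    p,d=r.grab_frame(n); cv2.imwrite(f"pics/{n}0.png",p)
    print(n,r.camera_model(n))
print(r.observe())
E
```

```text
pics
top {'camera_matrix': array([[469.72720518,   0.        , 262.91970928],
       [  0.        , 469.72720518, 194.37664785],
       [  0.        ,   0.        ,   1.        ]]), 'pose': array([[ 0.01276175,  0.98400042, -0.1777085 ,  0.32449538],
       [-0.999918  ,  0.01274736, -0.00122279,  0.01753103],
       [ 0.00106209,  0.17770953,  0.98408241,  1.05237582],
       [ 0.        ,  0.        ,  0.        ,  1.        ]])}
side {'camera_matrix': array([[436.99183788,   0.        , 261.31697969],
       [  0.        , 436.99183788, 182.12984826],
       [  0.        ,   0.        ,   1.        ]]), 'pose': array([[ 0.93026488,  0.20877744, -0.30169393,  0.16274291],
       [-0.36641697,  0.57036682, -0.73513284, -0.79273114],
       [ 0.01859705,  0.79441404,  0.60709182,  0.69632083],
       [ 0.        ,  0.        ,  0.        ,  1.        ]])}
{'time': 0.1, 'joint_pos': array([ 1.53162627e+00,  2.55700545e-01,  1.07123219e-01, -3.69381905e-04,
       -1.42387412e+00, -2.84622246e-01]), 'dq': array([ 0.00218075, -0.00155651,  0.00144632,  0.00119377, -0.00078808,
        0.00068712]), 'joint_torque': array([-3.26058107e-03, -3.87600911e+01,  2.38475543e+01,  5.37801370e+00,
       -3.75471325e-03, -1.86477862e-06]), 'tcp_pos': array([0.17480524, 0.5210279 , 0.23048332]), 'eef_rot': array([ 3.09883225e+00, -5.06205121e-01, -2.51180347e-04]), 'contact_force': array([-0.09551119,  0.21332489,  0.64791473]), 'moment': array([-0.01827589, -0.02253111,  0.05959912]), 'grasp_force': 0.0, 'opening': 0.08522908671598145}
```

View pics/top0.png

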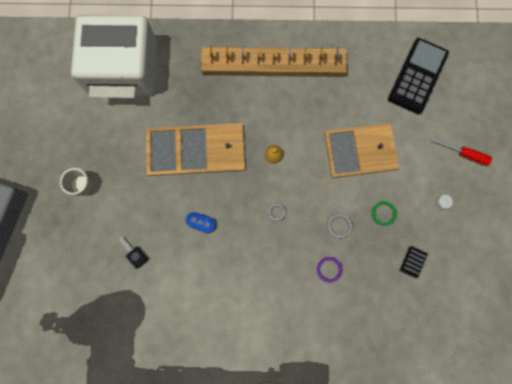

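View pics/side0.png

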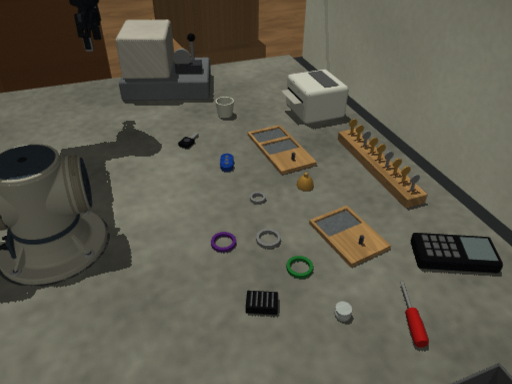

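The top view shows these things: 
- **Large ring:** candidates are grey (340,226), which is chrome, purple (330,269) and green (384,213). By the description it is the grey one.
- **Small ring:** (278,212).
- **Fob:** (201,222).
- **Key:** (134,252), with the blade pointing up-left.
- **Module:** (414,262). The phone or terminal at (418,75) is not it.
- **Long board:** (195,149), with its post at (228,146).
- **Short board:** (362,150), with its post at (380,146).
- **Bell:** (274,154).

The side view agrees.

```bash
cat > h.py <<'E'
from bench import r
import cv2, numpy as np
H=dict(fob=.016,key=.014,module=.02,large_ring=.01,small_ring=.01,long_board=.012,short_board=.012,bell=.02)
def ray(cam,uv,z):
    c=r.camera_model(cam);K=c["camera_matrix"];P=c["pose"]
    uv=np.asarray(uv,float).reshape(-1,2)
    d=np.c_[(uv[:,0]-K[0,2])/K[0,0],-(uv[:,1]-K[1,2])/K[1,1],-np.ones(len(uv))]@P[:3,:3].T
    return P[:3,3]+d*((z-P[2,3])/d[:,2])[:,None]
def find(cam,t):
    out=[]
    for o in r.outline_of(cam,t)[:3]:
        m=o["pixels"].astype(np.uint8)
        # supersample the contour for sub-pixel edges
        m=cv2.resize(m*255,None,fx=4,fy=4,interpolation=cv2.INTER_LINEAR)>127
        cs,_=cv2.findContours(m.astype(np.uint8),cv2.RETR_EXTERNAL,cv2.CHAIN_APPROX_NONE)
        c=max(cs,key=cv2.contourArea).reshape(-1,2)/4-.375
        w=ray(cam,c,H[t])[:,:2]*1000
        (x,y),(a,b),an=cv2.minAreaRect(w.astype(np.float32))
        if a<b: a,b,an=b,a,an+90
        out.append((round(o["confidence"],2),np.round(o["box"][:2]).tolist(),'xy mm',round(x,1),round(y,1),'size',round(a,1),round(b,1),'long-axis deg',round((an+90)%180-90,1)))
    return out
def show(cam,*ts):
    p,d=r.grab_frame(cam)
    for t in ts:
        for f in find(cam,t): print(cam,t,*f)
    return p,d
E
python3 - <<'E'
from h import *
for c in("top","side"):
    p,d=show(c,*H)
    if c=="top":
        for n,uv in(("postL",(228,146)),("postS",(380,146))): print(n,ray(c,uv,.034)*1000)
        q=[cv2.resize(p[y-40:y+40,x-50:x+50],(400,320),interpolation=cv2.INTER_CUBIC) for x,y in((340,226),(140,250))]
        cv2.imwrite("pics/crop1.png",np.hstack(q))
E
```

```text
top fob 0.68 [199.0, 223.0] xy mm 447.4 158.8 size 73.2 40.6 long-axis deg 74.1
top fob 0.66 [340.0, 224.0] xy mm 442.8 -150.7 size 55.3 54.9 long-axis deg -0.6
top fob 0.37 [276.0, 213.0] xy mm 467.8 -13.9 size 38.3 26.2 long-axis deg -47.4
top key 0.75 [132.0, 253.0] xy mm 380.2 307.7 size 79.5 37.7 long-axis deg 47.4
top module 0.72 [413.0, 262.0] xy mm 366.2 -310.0 size 66.0 45.7 long-axis deg -26.1
top large_ring 0.78 [384.0, 213.0] xy mm 474.5 -252.3 size 52.9 50.5 long-axis deg 44.3
top large_ring 0.66 [329.0, 272.0] xy mm 348.5 -128.2 size 56.4 54.6 long-axis deg 45.2
top large_ring 0.58 [340.0, 226.0] xy mm 430.8 -154.4 size 50.6 27.4 long-axis deg -78.0
top small_ring 0.46 [275.0, 213.0] xy mm 473.1 -11.0 size 37.9 37.6 long-axis deg 0.6
top small_ring 0.18 [412.0, 260.0] xy mm 366.5 -313.2 size 66.0 47.4 long-axis deg -24.2
top long_board 0.71 [193.0, 150.0] xy mm 616.1 178.2 size 227.4 119.0 long-axis deg -85.6
top long_board 0.53 [133.0, 255.0] xy mm 379.3 309.2 size 76.5 34.7 long-axis deg 47.2
top short_board 0.68 [360.0, 151.0] xy mm 618.9 -203.9 size 158.0 114.2 long
[... 443 characters left out ...]
ide large_ring 0.8 [227.0, 243.0] xy mm 347.3 -132.7 size 70.2 56.0 long-axis deg 73.8
side large_ring 0.79 [268.0, 238.0] xy mm 442.8 -157.3 size 61.7 55.4 long-axis deg 69.5
side large_ring 0.52 [300.0, 267.0] xy mm 472.2 -255.4 size 60.2 51.7 long-axis deg 65.9
side small_ring 0.6 [257.0, 200.0] xy mm 470.5 -17.7 size 49.5 36.8 long-axis deg 69.7
side long_board 0.75 [283.0, 149.0] xy mm 614.0 169.6 size 245.8 120.9 long-axis deg -86.5
side short_board 0.89 [349.0, 235.0] xy mm 617.2 -209.0 size 165.8 122.0 long-axis deg -81.8
side bell 0.47 [304.0, 183.0] xy mm 600.4 -10.9 size 76.0 44.9 long-axis deg 63.2
side bell 0.18 [268.0, 239.0] xy mm 438.8 -166.6 size 60.9 54.4 long-axis deg 69.1
```

View pics/crop1.png

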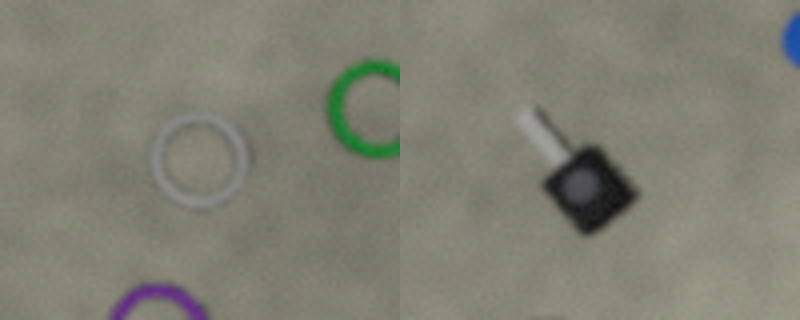

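The chrome ring sits at about (339.5,225.6) with green and purple as separate look-alikes, so the choice holds. The key's head is at lower right and its blade at upper left. The network masks are shifted by a few mm, so I'll refine using depth and colour.

```bash
cat >> h.py <<'E'
def hmap(cam,d):
    v,u=np.mgrid[:384,:512]
    c=r.camera_model(cam);K=c["camera_matrix"];P=c["pose"]
    X=np.stack([(u-K[0,2])/K[0,0]*d,-(v-K[1,2])/K[1,1]*d,-d],-1)@P[:3,:3].T+P[:3,3]
    return X
def seg(p,uv,win,h,cond):
    u,v=uv; m=np.zeros(p.shape[:2],np.uint8); m[v-win:v+win,u-win:u+win]=cond[v-win:v+win,u-win:u+win]
    m=cv2.resize(m*255,None,fx=4,fy=4,interpolation=cv2.INTER_LINEAR)>127
    cs,_=cv2.findContours(m.astype(np.uint8),cv2.RETR_EXTERNAL,cv2.CHAIN_APPROX_NONE)
    c=max(cs,key=cv2.contourArea).reshape(-1,2)/4-.375
    w=(ray("top",c,h)[:,:2]*1000).astype(np.float32)
    (x,y),(a,b),an=cv2.minAreaRect(w)
    if a<b:a,b,an=b,a,an+90
    return [round(float(k),1) for k in(x,y,a,b,(an+90)%180-90)]
E
python3 - <<'E'
from h import *
p,d=r.grab_frame("top")
X=hmap("top",d); z=X[...,2]*1000
print("counter z",np.percentile(z[180:300,150:450],[1,10,50,90,99]))
q=p.astype(int);bg=np.median(q[180:300,150:450].reshape(-1,3),0);print("bg",bg)
hsv=cv2.cvtColor(p,cv2.COLOR_BGR2HSV); dv=np.abs(q-cv2.blur(p,(61,61))).sum(-1)
S=dict(fob=((201,222),25,.010,hsv[...,1]>120),key_head=((137,256),18,.014,hsv[...,2]<75),module=((414,262),25,.015,hsv[...,2]<75),
 long=((195,149),60,.012,hsv[...,1]>85),short=((362,150),45,.012,hsv[...,1]>85),bell=((274,154),14,.015,hsv[...,1]>110),
 green=((384,213),18,.006,hsv[...,1]>110),
 lring=((340,226),18,.006,(q[...,0]>bg[0]+22)),sring=((278,212),14,.006,(q[...,0]>bg[0]+22)))
for n,(uv,w,h,c) in S.items():
    print(n,seg(p,uv,w,h,c), "depth-seg",seg(p,uv,w,h,(z>5)))
for n,(u,v) in(("postL",(228,146)),("postS",(380,146))):
    g=255-hsv[v-6:v+7,u-6:u+7,2].astype(float); g=np.clip(g-np.median(g)-40,0,None); yy,xx=np.mgrid[v-6:v+7,u-6:u+7]
    c=((g*xx).sum()/g.sum(),(g*yy).sum()/g.sum()); print(n,c,ray("top",c,.034)*1000,(z[v-4:v+5,u-4:u+5]).max())
q=[cv2.resize(p[y-35:y+35,x-60:x+60],(780,455)[:2],interpolation=cv2.INTER_CUBIC)[:290+0] for x,y in((195,149),)]
E
```

```text
counter z [-4.57027053 -2.51371847  0.02252394  3.18526224 21.09661976]
bg [116. 130. 132.]
fob [448.4, 156.9, 69.9, 36.1, 70.3] depth-seg [449.4, 158.1, 71.5, 40.5, 72.4]
key_head [368.9, 292.9, 42.0, 36.6, 42.9] depth-seg [381.5, 307.4, 78.6, 36.3, 42.2]
module [366.6, -311.7, 62.8, 44.6, -24.5] depth-seg [366.3, -311.3, 63.9, 44.9, -24.8]
long [616.8, 175.9, 226.4, 115.2, -86.1] depth-seg [616.1, 177.4, 223.5, 115.8, -86.2]
short [619.6, -205.1, 158.1, 114.0, -81.7] depth-seg [619.0, -204.5, 158.5, 113.6, -81.9]
bell [606.3, -3.5, 41.1, 39.4, 44.8] depth-seg [606.5, -3.4, 44.5, 42.7, 44.9]
green [474.5, -254.0, 55.8, 51.6, -89.3] depth-seg [475.5, -252.9, 58.1, 56.2, 24.7]Traceback (most recent call last):
  File "<stdin>", line 12, in <module>
  File "h.py", line 36, in seg
    c=max(cs,key=cv2.contourArea).reshape(-1,2)/4-.375
      ~~~^^^^^^^^^^^^^^^^^^^^^^^^
ValueError: max() iterable argument is empty
```

Run:
```python
from h import *
p,d=r.grab_frame("top")
X=hmap("top",d); z=X[...,2]*1000
hsv=cv2.cvtColor(p,cv2.COLOR_BGR2HSV)
print("lring",seg(p,(340,226),20,.006,z>5),"sring",seg(p,(278,212),15,.006,z>5.5),"purple",seg(p,(330,269),18,.006,z>5))
for n,(u,v) in(("postL",(228,146)),("postS",(380,146))):
    m=z[v-8:v+9,u-8:u+9]>24; print(n,m.sum(),np.median(X[v-8:v+9,u-8:u+9][m],0)*1000)
# grey recess floors: low saturation inside the boards
b=(hsv[...,1]<60)
for n,uv in(("fobrec",(194,149)),("keyrec",(162,150)),("modrec",(344,152))):
    c=cv2.connectedComponents(b.astype(np.uint8),connectivity=4)[1]; k=c==c[uv[1],uv[0]]
    print(n,k.sum(),seg(p,uv,30,.009,k))
q=np.hstack([cv2.resize(p[y-40:y+40,x-58:x+58],(400,276),interpolation=cv2.INTER_CUBIC) for x,y in((195,149),(362,150))])
cv2.imwrite("pics/crop2.png",q)
```

```text
lring [444.5, -152.2, 56.4, 56.2, 84.3] sring [473.6, -11.1, 38.0, 37.7, 0.6] purple [347.5, -127.7, 56.8, 56.0, -89.3]
postL 18 [619.81194763 102.03322999  33.17181818]
postS 23 [ 623.60211481 -243.10876173   32.48606056]
fobrec 935 [617.3, 179.6, 94.7, 57.1, 4.1]
keyrec 937 [612.5, 249.5, 94.2, 56.7, 3.2]
modrec 934 [614.3, -165.8, 94.7, 56.8, 7.9]
```

View pics/crop2.png

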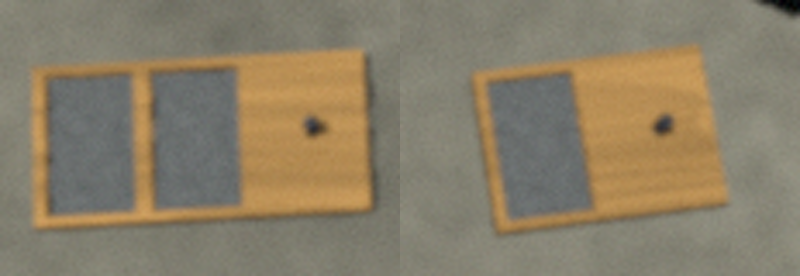

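```bash
cat > go.py <<'E'
import sys; from bench import r; import numpy as np
from scipy.spatial.transform import Rotation as R
def plan(x,y,z,yaw,verbose=1):
    s=r.observe(); M=R.from_rotvec(s["eef_rot"]).as_matrix(); y0=np.degrees(np.arctan2(M[1,0],M[0,0]))
    d=np.array([x,y,z])/1000-s["tcp_pos"]; roll=-(((yaw-y0)+180)%360-180)
    a=np.radians(yaw); ex=np.array([np.cos(a),np.sin(a),0]); ey=np.array([np.sin(a),-np.cos(a),0])
    print("t %.1f tcp %s yaw %.1f tilt %.4f open %.1f grip %.1f F %s"%(s["time"],np.round(s["tcp_pos"]*1000,1),y0,-M[2,2],s["opening"]*1000,s["grasp_force"],np.round(s["contact_force"],1)))
    print("roll units %.2f ; then x %.3f y %.3f z %.3f"%(np.radians(roll)/.08,d@ex/.05,d@ey/.05,-d[2]/.05))
if __name__=="__main__": plan(*map(float,sys.argv[1:5]))
E
python3 go.py 448.8 157.2 100 71
```

```text
t 1.1 tcp [175.  521.4 231.3] yaw -18.6 tilt 1.0000 open 85.7 grip 0.0 F [-0.  -0.3 -0.1]
roll units -19.54 ; then x -5.104 y 7.550 z 2.625
```

```bash
python3 -m pendant '[[0,0,0,-0.98,-1],[0,0,0,-0.98,-1],[0,0,0,-0.98,-1],[0,0,0,-0.98,-1],[0,0,0,-0.98,-1],[0,0,0,-0.98,-1],[0,0,0,-0.98,-1],[0,0,0,-0.98,-1],[0,0,0,-0.98,-1],[0,0,0,-0.98,-1],[0,0,0,-0.98,-1],[0,0,0,-0.98,-1],[0,0,0,-0.98,-1],[0,0,0,-0.98,-1],[0,0,0,-0.98,-1],[0,0,0,-0.98,-1],[0,0,0,-0.98,-1],[0,0,0,-0.98,-1],[0,0,0,-0.98,-1],[0,0,0,-0.92,-1]]'; python3 -m pendant '[[-0.15,0.25,0.05,0,-1],[-0.28,0.42,0.14,0,-1],[-0.28,0.42,0.14,0,-1],[-0.28,0.42,0.14,0,-1],[-0.28,0.42,0.14,0,-1],[-0.28,0.42,0.14,0,-1],[-0.28,0.42,0.14,0,-1],[-0.28,0.42,0.14,0,-1],[-0.28,0.42,0.14,0,-1],[-0.28,0.42,0.14,0,-1],[-0.28,0.42,0.14,0,-1],[-0.28,0.42,0.14,0,-1],[-0.28,0.42,0.14,0,-1],[-0.28,0.42,0.14,0,-1],[-0.28,0.42,0.14,0,-1],[-0.28,0.42,0.14,0,-1],[-0.28,0.42,0.14,0,-1],[-0.28,0.42,0.14,0,-1],[-0.17,0.2,0.15,0,-1],[0,0,0,0,-1]]'; python3 go.py 448.8 157.2 8 71
```

```text
time: 3.1
tcp_pos: [0.175, 0.5214, 0.2313]
eef_rot: [-2.554, -1.829, 0.0]
contact_force: [-1.0, 0.4, 0.4]
opening: 0.0854
grasp_force: 0.0
time: 5.1
tcp_pos: [0.4508, 0.1558, 0.1011]
eef_rot: [-2.561, -1.82, 0.004]
contact_force: [-0.8, -0.1, 0.2]
opening: 0.0854
grasp_force: 0.0
t 5.1 tcp [450.8 155.8 101.1] yaw 70.8 tilt 1.0000 open 85.4 grip 0.0 F [-0.8 -0.1  0.2]
roll units -0.04 ; then x 0.013 y -0.046 z 1.862
```

```bash
python3 -m pendant '[[0.01,-0.04,0.2,0,-0.5],[0,0,0.4,0,-0.5],[0,0,0.4,0,-0.5],[0,0,0.4,0,-0.5],[0,0,0.3,0,-0.5],[0,0,0.16,0,-0.5],[0,0,0,0,-0.5],[0,0,0,0,1],[0,0,0,0,1],[0,0,0,0,1],[0,0,0,0,1],[0,0,0,0,1],[0,0,0,0,1]]'; python3 go.py 448.8 157.2 100 4
```

```text
time: 6.4
tcp_pos: [0.4501, 0.1595, 0.0105]
eef_rot: [-2.557, -1.825, -0.004]
contact_force: [-2.8, 0.7, 5.4]
opening: 0.0335
grasp_force: 59.7
t 6.4 tcp [450.1 159.5  10.5] yaw 71.0 tilt 1.0000 open 33.5 grip 59.7 F [-2.8  0.7  5.4]
roll units 14.62 ; then x -0.030 y 0.043 z -1.789
```

```bash
python3 -m pendant '[[0,0,-0.15,0,1],[0,0,-0.3,0,1],[0,0,-0.4,0,1],[0,0,-0.4,0,1],[0,0,-0.4,0,1],[0,0,-0.15,0,1],[0,0,0,0.9,1],[0,0,0,0.9,1],[0,0,0,0.9,1],[0,0,0,0.9,1],[0,0,0,0.9,1],[0,0,0,0.9,1],[0,0,0,0.9,1],[0,0,0,0.9,1]]';python3 -m pendant '[[0,0,0,0.9,1],[0,0,0,0.9,1],[0,0,0,0.9,1],[0,0,0,0.9,1],[0,0,0,0.9,1],[0,0,0,0.9,1],[0,0,0,0.9,1],[0,0,0,0.9,1],[0,0,0,0.22,1],[0,0,0,0,1]]'; python3 go.py 619 179.7 60 3.9
```

```text
time: 7.8
tcp_pos: [0.4491, 0.1587, 0.0989]
eef_rot: [-2.972, -1.018, 0.001]
contact_force: [-0.9, 0.7, -0.1]
opening: 0.0336
grasp_force: 59.8
time: 8.8
tcp_pos: [0.4493, 0.1588, 0.0991]
eef_rot: [3.14, 0.111, -0.001]
contact_force: [0.2, 0.2, -0.3]
opening: 0.0331
grasp_force: 59.8
t 8.8 tcp [449.3 158.8  99.1] yaw 4.1 tilt 1.0000 open 33.1 grip 59.8 F [ 0.2  0.2 -0.3]
roll units 0.03 ; then x 3.415 y -0.186 z 0.782
```

```bash
python3 -m pendant '[[0.15,-0.01,0,0,1],[0.35,-0.02,0.05,0,1],[0.4,-0.02,0.1,0,1],[0.4,-0.02,0.1,0,1],[0.4,-0.02,0.1,0,1],[0.4,-0.02,0.1,0,1],[0.4,-0.02,0.1,0,1],[0.4,-0.02,0.1,0,1],[0.35,-0.02,0.1,0,1],[0.17,-0.03,0.03,0,1],[0,0,0,0,1],[0,0,0,0,1]]'; python3 go.py 619 179.7 17 3.9
python3 - <<'E'
from h import *
p,d=r.grab_frame("side"); cv2.imwrite("pics/s1.png",cv2.resize(p[60:240,190:430],(800,600),interpolation=cv2.INTER_CUBIC))
E
```

```text
time: 10.0
tcp_pos: [0.619, 0.1808, 0.0602]
eef_rot: [3.14, 0.11, -0.001]
contact_force: [-0.1, 0.4, 0.9]
opening: 0.0335
grasp_force: 59.8
t 10.0 tcp [619.  180.8  60.2] yaw 4.0 tilt 1.0000 open 33.5 grip 59.8 F [-0.1  0.4  0.9]
roll units 0.03 ; then x -0.002 y 0.021 z 0.865
```

View pics/s1.png

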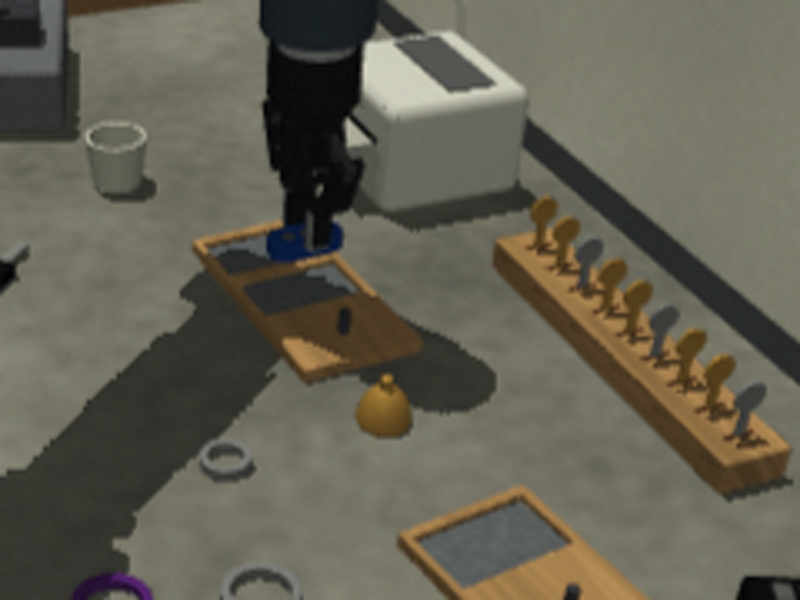

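The fob is held level over the long board, at about (305,240) in the crop. Now I'll lower and release it.

```bash
python3 -m pendant '[[0,0.02,0.2,0,1],[0,0,0.25,0,1],[0,0,0.2,0,1],[0,0,0.12,0,1],[0,0,0.09,0,1],[0,0,0,0,1],[0,0,0,0,0.05],[0,0,0,0,-0.1],[0,0,0,0,-0.1],[0,0,0,0,-0.1],[0,0,-0.2,0,-0.1],[0,0,-0.4,0,-0.3],[0,0,-0.5,0,-0.5],[0,0,-0.5,0,-0.5]]'; python3 go.py 368.3 293.8 100 42.5
```

```text
time: 11.45
tcp_pos: [0.6195, 0.1797, 0.0989]
eef_rot: [3.14, 0.11, 0.001]
contact_force: [0.2, 0.2, -0.2]
opening: 0.0641
grasp_force: 0.0
t 11.4 tcp [619.5 179.7  98.9] yaw 4.0 tilt 1.0000 open 64.1 grip 0.0 F [ 0.2  0.2 -0.2]
roll units -8.40 ; then x -2.162 y -5.076 z -0.021
```

```bash
python3 -m pendant '[[0,0,0,-0.84,-0.5],[0,0,0,-0.84,-0.5],[0,0,0,-0.84,-0.5],[0,0,0,-0.84,-0.5],[0,0,0,-0.84,-0.5],[0,0,0,-0.84,-0.5],[0,0,0,-0.84,-0.5],[0,0,0,-0.84,-0.5],[0,0,0,-0.84,-0.5],[0,0,0,-0.84,-0.5]]'; python3 -m pendant '[[-0.08,-0.18,0,0,-0.5],[-0.16,-0.38,0,0,-0.5],[-0.16,-0.38,0,0,-0.5],[-0.16,-0.38,0,0,-0.5],[-0.16,-0.38,0,0,-0.5],[-0.16,-0.38,0,0,-0.5],[-0.16,-0.38,0,0,-0.5],[-0.16,-0.38,0,0,-0.5],[-0.16,-0.38,0,0,-0.5],[-0.16,-0.38,0,0,-0.5],[-0.16,-0.38,0,0,-0.5],[-0.16,-0.38,0,0,-0.5],[-0.16,-0.38,0,0,-0.5],[-0.16,-0.34,0,0,-0.5],[0,0,0,0,-0.5],[0,0,0,0,-0.5]]'; python3 go.py 368.3 293.8 7 42.5
python3 - <<'E'
from h import *
p,d=r.grab_frame("top"); z=hmap("top",d)[...,2]*1000; hsv=cv2.cvtColor(p,cv2.COLOR_BGR2HSV)
print("fob",seg(p,(194,149),30,.022,(hsv[...,1]>120)&(hsv[...,0]>90)&(hsv[...,0]<130)), "z",np.median(z[(hsv[...,1]>120)&(hsv[...,0]>90)&(hsv[...,0]<130)]))
cv2.imwrite("pics/t1.png",cv2.resize(p[90:290,80:300],(660,600),interpolation=cv2.INTER_CUBIC))
E
```

```text
time: 12.45
tcp_pos: [0.6196, 0.1798, 0.0983]
eef_rot: [2.926, 1.143, 0.001]
contact_force: [-0.6, 0.2, -0.1]
opening: 0.0641
grasp_force: 0.0
time: 14.05
tcp_pos: [0.3679, 0.2943, 0.0979]
eef_rot: [-2.927, -1.139, -0.001]
contact_force: [0.0, 0.5, 0.4]
opening: 0.0642
grasp_force: 0.0
t 14.1 tcp [367.9 294.3  97.9] yaw 42.5 tilt 1.0000 open 64.2 grip 0.0 F [0.  0.5 0.4]
roll units 0.00 ; then x -0.001 y 0.012 z 1.817
fob [618.0, 176.6, 68.0, 38.0, 2.4] z 21.930952312817055
```

View pics/t1.png

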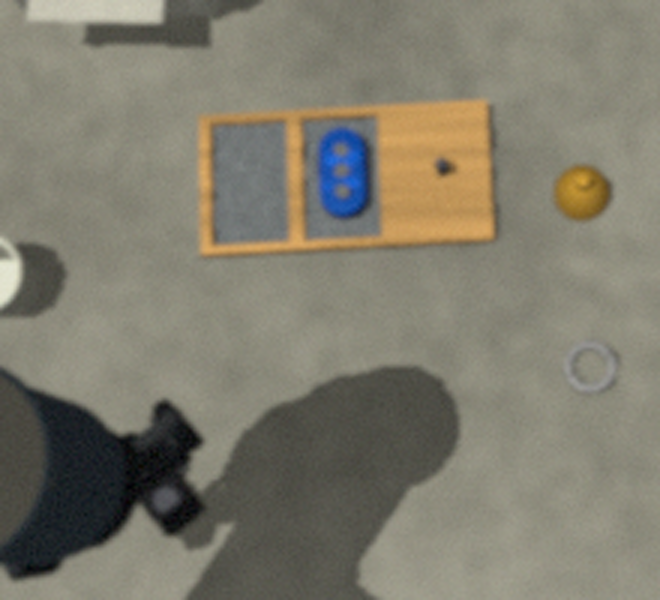

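The fob lies in its recess, seen at (343,172) in the crop with its top at 22 mm, as expected. Next is the key.

```bash
python3 -m pendant '[[0,0.01,0.2,0,-0.5],[0,0,0.4,0,-0.5],[0,0,0.4,0,-0.5],[0,0,0.4,0,-0.5],[0,0,0.3,0,-0.5],[0,0,0.15,0,-0.5],[0,0,0,0,-0.5],[0,0,0,0,1],[0,0,0,0,1],[0,0,0,0,1],[0,0,0,0,1],[0,0,0,0,1],[0,0,0,0,1]]'; python3 go.py 368.3 293.8 100 4; python3 -m pendant '[[0,0,-0.15,0,1],[0,0,-0.3,0,1],[0,0,-0.4,0,1],[0,0,-0.4,0,1],[0,0,-0.4,0,1],[0,0,-0.2,0,1],[0,0,0,0.84,1],[0,0,0,0.84,1],[0,0,0,0.84,1],[0,0,0,0.84,1],[0,0,0,0.84,1],[0,0,0,0.84,1],[0,0,0,0.84,1],[0,0,0,0.84,1],[0,0,0,0.84,1],[0,0,0,0.84,1],[0,0,0,0,1]]'; python3 go.py 593.6 248.1 60 3.9
```

```text
time: 15.4
tcp_pos: [0.3691, 0.2944, 0.0059]
eef_rot: [-2.927, -1.139, -0.003]
contact_force: [-0.7, -1.4, 6.1]
opening: 0.032
grasp_force: 60.2
t 15.4 tcp [369.1 294.4   5.9] yaw 42.5 tilt 1.0000 open 32.0 grip 60.2 F [-0.7 -1.4  6.1]
roll units 8.40 ; then x -0.016 y 0.010 z -1.882
time: 17.1
tcp_pos: [0.3683, 0.2935, 0.097]
eef_rot: [3.139, 0.108, -0.001]
contact_force: [-0.3, -0.8, 0.4]
opening: 0.0323
grasp_force: 59.6
t 17.1 tcp [368.3 293.5  97. ] yaw 4.0 tilt 1.0000 open 32.3 grip 59.6 F [-0.3 -0.8  0.4]
roll units 0.01 ; then x 4.435 y 1.212 z 0.741
```

```bash
python3 -m pendant '[[0.15,0.04,0,0,1],[0.35,0.1,0.05,0,1],[0.42,0.11,0.06,0,1],[0.42,0.11,0.06,0,1],[0.42,0.11,0.06,0,1],[0.42,0.11,0.06,0,1],[0.42,0.11,0.06,0,1],[0.42,0.11,0.06,0,1],[0.42,0.11,0.06,0,1],[0.42,0.11,0.06,0,1],[0.37,0.11,0.06,0,1],[0.2,0.08,0.06,0,1],[0,0,0,0,1],[0,0,0,0,1]]'; python3 go.py 593.6 248.1 14 3.9
python3 - <<'E'
from h import *
p,d=r.grab_frame("side"); cv2.imwrite("pics/s2.png",cv2.resize(p[80:200,230:350],(600,600),interpolation=cv2.INTER_CUBIC))
E
```

```text
time: 18.5
tcp_pos: [0.5933, 0.2486, 0.0644]
eef_rot: [3.139, 0.11, -0.001]
contact_force: [0.1, 0.3, -0.2]
opening: 0.0316
grasp_force: 59.6
t 18.5 tcp [593.3 248.6  64.4] yaw 4.0 tilt 1.0000 open 31.6 grip 59.6 F [ 0.1  0.3 -0.2]
roll units 0.02 ; then x 0.005 y 0.011 z 1.009
```

View pics/s2.png

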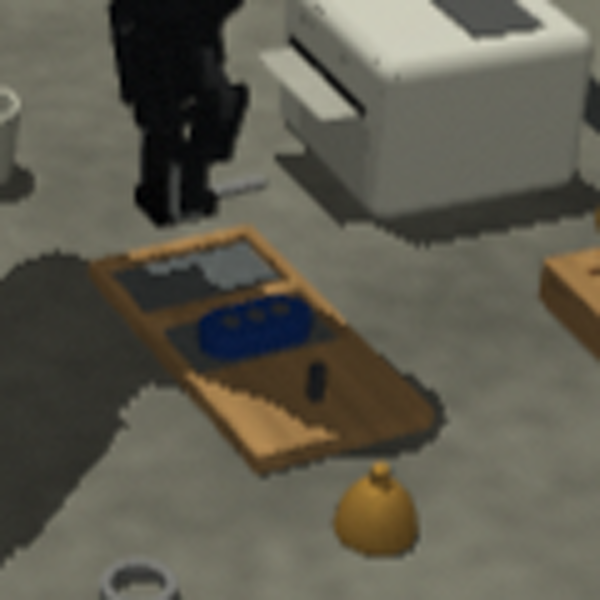

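The key is held level, with its blade at (240,185). Now I'll lower it and open slightly.

```bash
python3 -m pendant '[[0,0.01,0.2,0,1],[0,0,0.28,0,1],[0,0,0.25,0,1],[0,0,0.15,0,1],[0,0,0.12,0,1],[0,0,0,0,1],[0,0,0,0,0.1],[0,0,0,0,-0.05],[0,0,0,0,-0.05],[0,0,0,0,-0.05],[0,0,-0.2,0,-0.05],[0,0,-0.4,0,-0.1],[0,0,-0.5,0,-0.5],[0,0,-0.6,0,-0.5],[0,0,0,0,-0.5]]'; python3 go.py 473.8 -12 100 -86
```

```text
time: 20.05
tcp_pos: [0.5966, 0.2495, 0.106]
eef_rot: [-3.136, -0.111, -0.015]
contact_force: [0.5, -0.5, 0.9]
opening: 0.0641
grasp_force: 0.0
t 20.1 tcp [596.6 249.5 106. ] yaw 4.0 tilt 0.9999 open 64.1 grip 0.0 F [ 0.5 -0.5  0.9]
roll units 19.64 ; then x 5.046 y 2.816 z 0.121
```

```bash
python3 -m pendant '[[0,0,0,0.98,-0.5],[0,0,0,0.98,-0.5],[0,0,0,0.98,-0.5],[0,0,0,0.98,-0.5],[0,0,0,0.98,-0.5],[0,0,0,0.98,-0.5],[0,0,0,0.98,-0.5],[0,0,0,0.98,-0.5],[0,0,0,0.98,-0.5],[0,0,0,0.98,-0.5],[0,0,0,0.98,-0.5],[0,0,0,0.98,-0.5],[0,0,0,0.98,-0.5],[0,0,0,0.98,-0.5],[0,0,0,0.98,-0.5],[0,0,0,0.98,-0.5],[0,0,0,0.98,-0.5],[0,0,0,0.98,-0.5],[0,0,0,0.98,-0.5],[0,0,0,0.98,-0.5]]'; python3 -m pendant '[[0.15,0.1,0,0,-0.5],[0.3,0.18,0,0,-0.5],[0.4,0.22,0,0,-0.5],[0.4,0.22,0,0,-0.5],[0.4,0.22,0,0,-0.5],[0.4,0.22,0,0,-0.5],[0.4,0.22,0,0,-0.5],[0.4,0.22,0,0,-0.5],[0.4,0.22,0,0,-0.5],[0.4,0.22,0,0,-0.5],[0.4,0.22,0,0,-0.5],[0.4,0.22,0,0,-0.5],[0.4,0.22,0.03,0,-0.5],[0.3,0.18,0.04,0,-0.5],[0.3,0.16,0.05,0,-0.5],[0,0,0,0,-0.5],[0,0,0,0,-0.5]]'; python3 go.py 473.8 -12 2 -86
python3 - <<'E'
from h import *
p,d=r.grab_frame("side"); cv2.imwrite("pics/s3.png",np.hstack([cv2.resize(p[100:180,230:330],(500,400),interpolation=cv2.INTER_CUBIC),cv2.resize(p[150:230,230:290],(300,400),interpolation=cv2.INTER_CUBIC)]))
p,d=r.grab_frame("top"); z=hmap("top",d)[...,2]*1000
print("key z",z[140:160,152:172].max(),seg(p,(162,150),16,.018,(z>15)))
E
```

```text
time: 22.05
tcp_pos: [0.5938, 0.2484, 0.1004]
eef_rot: [-2.297, 2.143, -0.0]
contact_force: [-1.2, -0.3, -0.1]
opening: 0.0637
grasp_force: 0.0
time: 23.75
tcp_pos: [0.462, -0.0348, 0.0939]
eef_rot: [-2.3, 2.139, -0.0]
contact_force: [0.9, 0.1, -0.7]
opening: 0.0642
grasp_force: 0.0
t 23.8 tcp [462.  -34.8  93.9] yaw -85.9 tilt 1.0000 open 64.2 grip 0.0 F [ 0.9  0.1 -0.7]
roll units 0.03 ; then x -0.438 y -0.268 z 1.837
key z 1052.375824850964 [595.6, 246.8, 42.2, 33.6, 2.7]
```

View pics/s3.png

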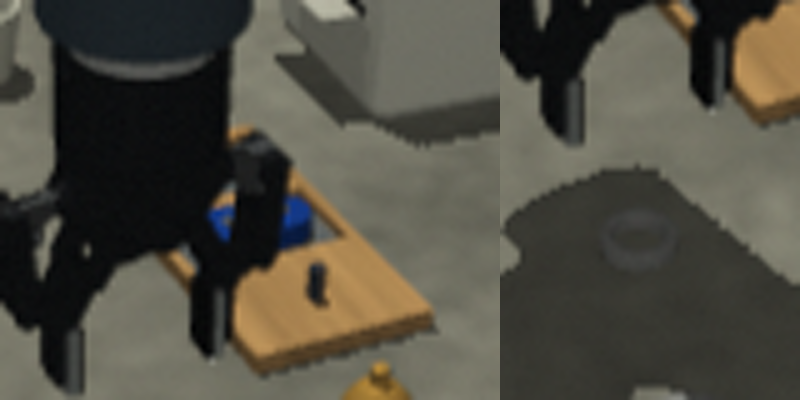

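The key head's centre is measured at (595.6,246.8), which is right for its recess. I overshot the ring by 25 mm, so I'll correct that before going down.

```bash
python3 -m pendant '[[-0.15,-0.09,0,0,-0.5],[-0.2,-0.12,0,0,-0.5],[-0.09,-0.06,0,0,-0.5],[0,0,0.2,0,-0.5],[0,0,0.4,0,-0.5],[0,0,0.4,0,-0.5],[0,0,0.4,0,-0.5],[0,0,0.25,0,-0.5],[0,0,0.12,0,-0.5],[0,0,0.06,0,-0.5],[0,0,0,0,-0.5],[0,0,0,0,0.2]]'; python3 go.py 473.8 -12 2 -86
```

```text
time: 25.05
tcp_pos: [0.4742, -0.0115, 0.0028]
eef_rot: [-2.3, 2.139, -0.001]
contact_force: [-0.4, -0.3, 0.8]
opening: 0.0512
grasp_force: 0.0
t 25.1 tcp [474.2 -11.5   2.8] yaw -85.8 tilt 1.0000 open 51.2 grip 0.0 F [-0.4 -0.3  0.8]
roll units 0.04 ; then x 0.010 y 0.009 z 0.016
```

```bash
python3 -m pendant '[[0,0,0,0,1],[0,0,0,0,1],[0,0,0,0,1],[0,0,0,0,1],[0,0,0,0,1],[0,0,-0.15,0,1],[0,0,-0.3,0,1],[0,0,-0.4,0,1],[0,0,-0.4,0,1],[0,0,-0.4,0,1],[0,0,-0.2,-0.4,1],[0,0,0,-0.4,1],[0,0,0,0,1]]'; python3 go.py 625 -244.2 100 -82
```

```text
time: 26.35
tcp_pos: [0.4741, -0.0114, 0.0958]
eef_rot: [-2.367, 2.063, -0.001]
contact_force: [-0.5, 0.8, -1.0]
opening: 0.0362
grasp_force: 59.9
t 26.4 tcp [474.1 -11.4  95.8] yaw -82.2 tilt 1.0000 open 36.2 grip 59.9 F [-0.5  0.8 -1. ]
roll units -0.04 ; then x 5.030 y -2.341 z -0.085
```

```bash
python3 -m pendant '[[0.15,-0.07,0,0,1],[0.3,-0.14,0,0,1],[0.4,-0.186,0,0,1],[0.4,-0.186,0,0,1],[0.4,-0.186,0,0,1],[0.4,-0.186,0,0,1],[0.4,-0.186,0,0,1],[0.4,-0.186,0,0,1],[0.4,-0.186,0,0,1],[0.4,-0.186,0,0,1],[0.4,-0.186,0,0,1],[0.4,-0.186,0,0,1],[0.3,-0.14,0,0,1],[0.2,-0.09,0,0,1],[0.08,-0.04,0,0,1],[0,0,0.3,0,1],[0,0,0.4,0,1],[0,0,0.1,0,1],[0,0,0,0,1],[0,0,0,0,1]]'; python3 go.py 625 -244.2 16 -82
python3 - <<'E'
from h import *
p,d=r.grab_frame("side"); cv2.imwrite("pics/s4.png",cv2.resize(p[160:280,290:410],(600,600),interpolation=cv2.INTER_CUBIC))
E
```

```text
time: 28.35
tcp_pos: [0.6244, -0.2448, 0.0558]
eef_rot: [-2.368, 2.064, -0.002]
contact_force: [0.2, -0.1, 0.4]
opening: 0.0362
grasp_force: 60.0
t 28.4 tcp [ 624.4 -244.8   55.8] yaw -82.1 tilt 1.0000 open 36.2 grip 60.0 F [ 0.2 -0.1  0.4]
roll units -0.03 ; then x -0.011 y -0.014 z 0.797
```

View pics/s4.png

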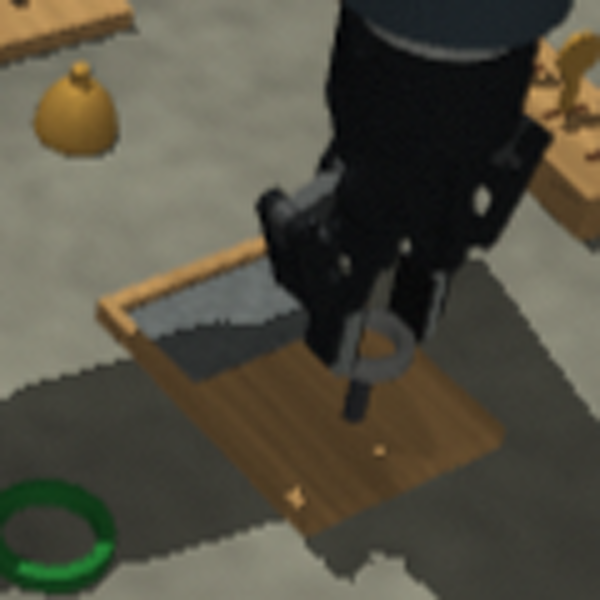

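The ring sits above the post: ring at about (370,345) and post top at about (360,383) in the crop. I'll check the alignment numerically.

Run:
```python
from h import *
print(ray("side",(364,229),.060)*1000,ray("side",(361.7,236.4),.034)*1000,ray("side",(360.7,242.7),.012)*1000)
```

```text
[[ 623.28402866 -248.97331503   60.        ]] [[ 624.88093499 -244.98689713   34.        ]] [[ 627.60073917 -243.00504799   12.        ]]
```

Aligned to within a few mm, against 8.5 mm of clearance. Lowering.

```bash
python3 -m pendant '[[-0.01,0.0,0.15,0,1],[0,0,0.2,0,1],[0,0,0.2,0,1],[0,0,0.15,0,1],[0,0,0.08,0,1],[0,0,0,0,1]]';  python3 go.py 625 -244.2 15.5 -82
```

```text
time: 29.0
tcp_pos: [0.6237, -0.2442, 0.0157]
eef_rot: [2.368, -2.064, -0.0]
contact_force: [-0.3, -0.3, 1.0]
opening: 0.0364
grasp_force: 60.1
t 29.0 tcp [ 623.7 -244.2   15.7] yaw -82.2 tilt 1.0000 open 36.4 grip 60.1 F [-0.3 -0.3  1. ]
roll units -0.03 ; then x 0.003 y -0.026 z 0.004
```

```bash
python3 -m pendant '[[0,0,0,0,0],[0,0,0,0,-0.2],[0,0,0,0,-0.2],[0,0,0,0,-0.2],[0,0,-0.2,0,-0.2],[0,0,-0.4,0,-0.5],[0,0,-0.5,0,-0.5],[0,0,-0.6,0,-0.5],[0,0,0,-0.9,-0.5],[0,0,0,-0.9,-0.5],[0,0,0,-0.9,-0.5],[0,0,0,-0.9,-0.5],[0,0,0,-0.9,-0.5],[0,0,0,-0.9,-0.5],[0,0,0,-0.9,-0.5],[0,0,0,-0.9,-0.5],[0,0,0,-0.9,-0.5],[0,0,0,-0.9,-0.5],[0,0,0,-0.9,-0.5],[0,0,0,-0.9,-0.5]]'; python3 -m pendant '[[0,0,0,-0.9,-0.5],[0,0,0,-0.9,-0.5],[0,0,0,0,-0.5]]'; python3 go.py 366.5 -311.5 100 -24.6
```

```text
time: 31.0
tcp_pos: [0.624, -0.2444, 0.1017]
eef_rot: [3.016, -0.879, 0.001]
contact_force: [-0.1, 0.5, -0.2]
opening: 0.0642
grasp_force: 0.0
time: 31.3
tcp_pos: [0.624, -0.2444, 0.1016]
eef_rot: [3.071, -0.663, 0.001]
contact_force: [-0.4, -0.2, -0.1]
opening: 0.0639
grasp_force: 0.0
t 31.3 tcp [ 624.  -244.4  101.6] yaw -24.4 tilt 1.0000 open 63.9 grip 0.0 F [-0.4 -0.2 -0.1]
roll units 0.05 ; then x -4.124 y 3.365 z 0.033
```

```bash
python3 -m pendant '[[-0.15,0.12,0,0,-0.5],[-0.3,0.24,0,0,-0.5],[-0.33,0.27,0,0,-0.5],[-0.33,0.27,0,0,-0.5],[-0.33,0.27,0,0,-0.5],[-0.33,0.27,0,0,-0.5],[-0.33,0.27,0,0,-0.5],[-0.33,0.27,0,0,-0.5],[-0.33,0.27,0,0,-0.5],[-0.33,0.27,0,0,-0.5],[-0.33,0.27,0,0,-0.5],[-0.33,0.27,0,0,-0.5],[-0.2,0.17,0,0,-0.5],[-0.12,0.1,0,0,-0.5],[-0.05,0.04,0,0,-0.5],[0,0,0,0,-0.5],[0,0,0,0,-0.5]]'; python3 go.py 366.5 -311.5 8 -24.6
python3 - <<'E'
from h import *
p,d=r.grab_frame("top"); z=hmap("top",d)[...,2]*1000
b=(z>15)&(z<30)
print("sring on board", [z[146+i,370:392].round().astype(int).tolist() for i in range(-10,12,2)])
cv2.imwrite("pics/t2.png",np.hstack([cv2.resize(p[110:190,310:410],(400,320),interpolation=cv2.INTER_CUBIC),cv2.resize(p[220:300,360:460],(400,320),interpolation=cv2.INTER_CUBIC)]))
E
```

```text
time: 33.0
tcp_pos: [0.3672, -0.3125, 0.1008]
eef_rot: [3.071, -0.664, 0.0]
contact_force: [0.4, 0.6, 0.0]
opening: 0.064
grasp_force: 0.0
t 33.0 tcp [ 367.2 -312.5  100.8] yaw -24.4 tilt 1.0000 open 64.0 grip 0.0 F [0.4 0.6 0. ]
roll units 0.04 ; then x -0.021 y -0.013 z 1.855
sring on board [[13, 12, 14, 16, 10, 13, 12, 10, 12, 12, 11, 9, 9, 16, 14, 14, 11, 10, 9, 13, 15, 14], [12, 11, 14, 15, 11, 13, 13, 12, 12, 12, 11, 9, 13, 10, 12, 15, 11, 9, 13, 8, 13, 10], [10, 12, 11, 12, 20, 22, 21, 24, 21, 23, 24, 21, 22, 22, 13, 14, 13, 15, 11, 11, 12, 14], [16, 14, 18, 20, 21, 22, 16, 14, 14, 1052, 17, 20, 22, 25, 22, 23, 13, 13, 12, 11, 13, 17], [11, 21, 22, 19, 14, 11, 13, 13, 12, 35, 35, 34, 35, 17, 21, 22, 24, 15, 12, 11, 14, 9], [19, 21, 22, 10, 10, 14, 11, 21, 26, 33, 32, 34, 33, 12, 17, 20, 20, 21, 10, 13, 13, 12], [18, 21, 25, 25, 13, 14, 10, 16, 20, 21, 23, 17, 9, 11, 12, 17, 23, 26, 12, 11, 12, 13], [16, 19, 20, 21, 21, 14, 471, 481, 486, 488, 490, 488, 486, 480, 21, 20, 23, 12, 12, 13, 14, 14], [13, 18, 18, 20, 459, 470, 479, 487, 493, 495, 493, 493, 493, 491, 491, 490, 488, 486, 481, 13, 10, 11], [14, 12, 13, 467, 479, 484, 487, 496, 497, 499, 496, 494, 495, 496, 495, 496, 495, 494, 492, 490, 490, 486], [13, 14, 467, 480, 488, 490, 493, 499, 503, 500, 500, 499, 500, 498, 500, 499, 498, 497, 497, 496, 496, 492]]
```

View pics/t2.png

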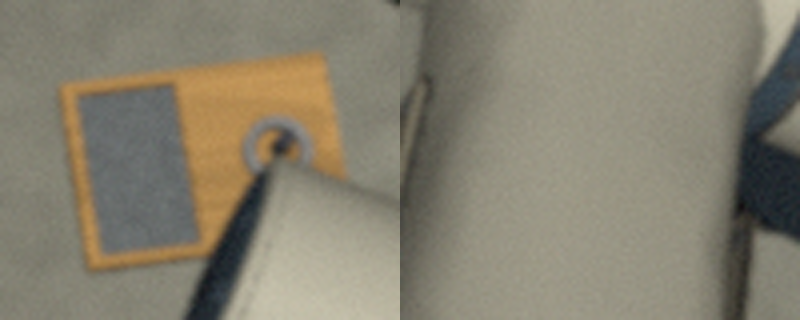

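The small ring lies flat round its post, at (278,147) in the left crop, with its rim at 22 mm. The arm hides the module in this view, but it was measured earlier. Grasping it now.

```bash
python3 -m pendant '[[-0.02,-0.01,0.2,0.04,-0.5],[0,0,0.4,0,-0.5],[0,0,0.4,0,-0.5],[0,0,0.4,0,-0.5],[0,0,0.3,0,-0.5],[0,0,0.15,0,-0.5],[0,0,0,0,-0.5],[0,0,0,0,1],[0,0,0,0,1],[0,0,0,0,1],[0,0,0,0,1],[0,0,0,0,1],[0,0,0,0,1]]'; python3 go.py 366.5 -311.5 100 8; python3 -m pendant '[[0,0,-0.15,0,1],[0,0,-0.3,0,1],[0,0,-0.4,0,1],[0,0,-0.4,0,1],[0,0,-0.4,0,1],[0,0,-0.2,0,1],[0,0,0,-0.89,1],[0,0,0,-0.89,1],[0,0,0,-0.89,1],[0,0,0,-0.89,1],[0,0,0,-0.89,1],[0,0,0,-0.89,1],[0,0,0,-0.89,1],[0,0,0,-0.89,1],[0,0,0,0,1]]'; python3 go.py 614.3 -165.8 60 8
```

```text
time: 34.35
tcp_pos: [0.3667, -0.3121, 0.0094]
eef_rot: [3.069, -0.669, 0.003]
contact_force: [-1.0, 1.3, 5.7]
opening: 0.0382
grasp_force: 60.9
t 34.4 tcp [ 366.7 -312.1    9.4] yaw -24.6 tilt 1.0000 open 38.2 grip 60.9 F [-1.   1.3  5.7]
roll units -7.11 ; then x -0.003 y -0.012 z -1.813
time: 35.85
tcp_pos: [0.3656, -0.3114, 0.1004]
eef_rot: [-3.133, -0.221, 0.001]
contact_force: [-0.2, -0.8, -0.9]
opening: 0.0383
grasp_force: 60.2
t 35.9 tcp [ 365.6 -311.4  100.4] yaw 8.1 tilt 1.0000 open 38.3 grip 60.2 F [-0.2 -0.8 -0.9]
roll units 0.01 ; then x 5.331 y -2.192 z 0.809
```

```bash
python3 -m pendant '[[0.15,-0.06,0,0,1],[0.3,-0.12,0,0,1],[0.42,-0.173,0,0,1],[0.42,-0.173,0,0,1],[0.42,-0.173,0,0,1],[0.42,-0.173,0,0,1],[0.42,-0.173,0,0,1],[0.42,-0.173,0,0,1],[0.42,-0.173,0,0,1],[0.42,-0.173,0,0,1],[0.42,-0.173,0,0,1],[0.42,-0.173,0,0,1],[0.35,-0.14,0.1,0,1],[0.2,-0.09,0.2,0,1],[0.12,-0.05,0.3,0,1],[0,0,0.2,0,1],[0,0,0,0,1],[0,0,0,0,1]]'; python3 go.py 614.3 -165.8 16 8
```

```text
time: 37.65
tcp_pos: [0.6133, -0.1666, 0.0605]
eef_rot: [3.134, 0.219, -0.002]
contact_force: [-0.1, -1.0, -0.0]
opening: 0.0382
grasp_force: 60.3
t 37.6 tcp [ 613.3 -166.6   60.5] yaw 8.0 tilt 1.0000 open 38.2 grip 60.3 F [-0.1 -1.  -0. ]
roll units -0.00 ; then x 0.022 y -0.013 z 0.891
```

```bash
python3 -m pendant '[[0.02,-0.01,0.2,0,1],[0,0,0.25,0,1],[0,0,0.2,0,1],[0,0,0.13,0,1],[0,0,0.09,0,1],[0,0,0,0,1],[0,0,0,0,0],[0,0,0,0,-0.2],[0,0,0,0,-0.2],[0,0,0,0,-0.2],[0,0,-0.2,0,-0.2],[0,0,-0.4,0,-0.2],[0,0,-0.5,0,-0.6],[0,0,-0.6,0,-0.6],[0,0,0,0,-0.6]]'; python3 go.py 444.5 -152.2 100 -86
```

```text
time: 39.15
tcp_pos: [0.6179, -0.1663, 0.1085]
eef_rot: [3.131, 0.221, 0.015]
contact_force: [0.6, -0.9, -0.2]
opening: 0.0683
grasp_force: 0.0
t 39.1 tcp [ 617.9 -166.3  108.5] yaw 8.1 tilt 1.0000 open 68.3 grip 0.0 F [ 0.6 -0.9 -0.2]
roll units 20.52 ; then x -0.523 y 3.441 z 0.169
```

```bash
python3 -m pendant '[[0,0,0,0.98,-0.6],[0,0,0,0.98,-0.6],[0,0,0,0.98,-0.6],[0,0,0,0.98,-0.6],[0,0,0,0.98,-0.6],[0,0,0,0.98,-0.6],[0,0,0,0.98,-0.6],[0,0,0,0.98,-0.6],[0,0,0,0.98,-0.6],[0,0,0,0.98,-0.6],[0,0,0,0.98,-0.6],[0,0,0,0.98,-0.6],[0,0,0,0.98,-0.6],[0,0,0,0.98,-0.6],[0,0,0,0.98,-0.6],[0,0,0,0.98,-0.6],[0,0,0,0.98,-0.6],[0,0,0,0.98,-0.6],[0,0,0,0.98,-0.6],[0,0,0,0.98,-0.6]]'; python3 -m pendant '[[0,0,0,0.92,-0.6],[-0.03,0.15,0,0,-0.6],[-0.04,0.3,0,0,-0.6],[-0.05,0.35,0,0,-0.6],[-0.05,0.35,0,0,-0.6],[-0.05,0.35,0,0,-0.6],[-0.05,0.35,0,0,-0.6],[-0.05,0.35,0,0,-0.6],[-0.05,0.35,0,0,-0.6],[-0.05,0.35,0,0,-0.6],[-0.05,0.25,0,0,-0.6],[-0.05,0.15,0,0,-0.6],[0,0.07,0,0,-0.6],[0,0,0,0,-0.6],[0,0,0,0,-0.6]]'; python3 go.py 444.5 -152.2 0 -86
python3 - <<'E'
from h import *
p,d=r.grab_frame("top"); X=hmap("top",d); z=X[...,2]*1000
m=(z>20)&(z<32); print("module top",seg(p,(344,152),20,.026,m),np.median(z[145:158,338:350]))
p,d=r.grab_frame("side"); cv2.imwrite("pics/s5.png",cv2.resize(p[190:290,230:410],(800,444),interpolation=cv2.INTER_CUBIC))
E
```

```text
time: 41.15
tcp_pos: [0.615, -0.1655, 0.1029]
eef_rot: [-2.371, 2.061, -0.001]
contact_force: [-0.1, -0.2, -0.2]
opening: 0.0682
grasp_force: 0.0
time: 42.65
tcp_pos: [0.4455, -0.1513, 0.1024]
eef_rot: [-2.298, 2.142, -0.001]
contact_force: [-0.1, 0.2, 0.8]
opening: 0.0681
grasp_force: 0.0
t 42.6 tcp [ 445.5 -151.3  102.4] yaw -86.0 tilt 1.0000 open 68.1 grip 0.0 F [-0.1  0.2  0.8]
roll units 0.00 ; then x 0.017 y 0.022 z 2.048
module top [630.5, -164.2, 44.3, 29.9, -89.2] 489.43587977404667
```

View pics/s5.png

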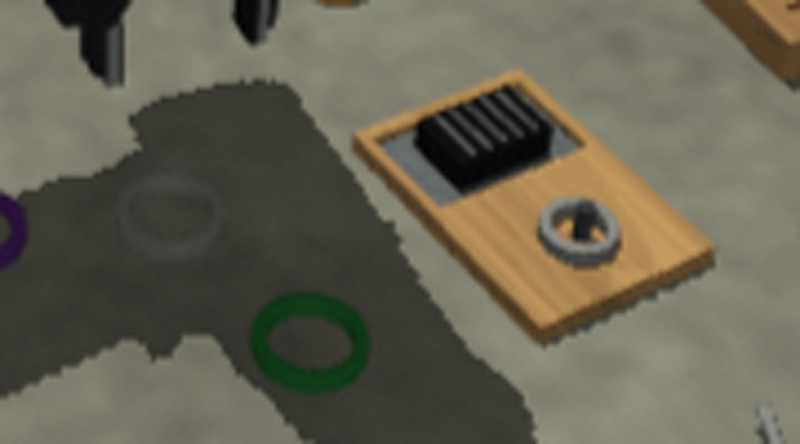

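The module sits in its recess, at (485,135) in the crop, and the small ring is round its post at (580,230). The large ring under the gripper is at (170,215). Going down on it.

```bash
python3 -m pendant '[[0.01,0.02,0.2,0,-0.6],[0,0,0.4,0,-0.6],[0,0,0.4,0,-0.6],[0,0,0.4,0,-0.6],[0,0,0.3,0,-0.6],[0,0,0.2,0,-0.6],[0,0,0.12,0,-0.6],[0,0,0,0,-0.6],[0,0,0,0,-0.6]]'; python3 go.py 444.5 -152.2 0 -86; python3 -m pendant '[[0,0,0,0,1],[0,0,0,0,1],[0,0,0,0,1],[0,0,0,0,1],[0,0,0,0,1],[0,0,-0.15,0,1],[0,0,-0.3,0,1],[0,0,-0.4,0,1],[0,0,-0.4,0,1],[0,0,-0.4,0,1],[0,0,-0.35,0,1],[0,0,0,0,1],[0,0,0,0,1]]'; python3 go.py 622 101.8 100 -86
```

```text
time: 43.65
tcp_pos: [0.4445, -0.1518, 0.0017]
eef_rot: [-2.297, 2.143, -0.001]
contact_force: [0.4, -0.3, -0.2]
opening: 0.0683
grasp_force: 0.0
t 43.6 tcp [ 444.5 -151.8    1.7] yaw -86.0 tilt 1.0000 open 68.3 grip 0.0 F [ 0.4 -0.3 -0.2]
roll units -0.00 ; then x 0.007 y 0.001 z 0.033
time: 44.95
tcp_pos: [0.4441, -0.1516, 0.1015]
eef_rot: [-2.296, 2.143, -0.001]
contact_force: [0.4, -0.2, -0.3]
opening: 0.0517
grasp_force: 62.6
t 45.0 tcp [ 444.1 -151.6  101.5] yaw -86.0 tilt 1.0000 open 51.7 grip 62.6 F [ 0.4 -0.2 -0.3]
roll units -0.01 ; then x -4.808 y -3.903 z 0.029
```

```bash
python3 -m pendant '[[-0.15,-0.12,0,0,1],[-0.3,-0.24,0,0,1],[-0.385,-0.313,0,0,1],[-0.385,-0.313,0,0,1],[-0.385,-0.313,0,0,1],[-0.385,-0.313,0,0,1],[-0.385,-0.313,0,0,1],[-0.385,-0.313,0,0,1],[-0.385,-0.313,0,0,1],[-0.385,-0.313,0,0,1],[-0.385,-0.313,0,0,1],[-0.385,-0.313,0,0,1],[-0.28,-0.23,0,0,1],[-0.16,-0.12,0.1,0,1],[-0.07,-0.06,0.3,0,1],[0,0,0.3,0,1],[0,0,0.1,0,1],[0,0,0,0,1],[0,0,0,0,1]]'; python3 go.py 622 101.8 15 -86
python3 - <<'E'
from h import *
p,d=r.grab_frame("side"); cv2.imwrite("pics/s6.png",cv2.resize(p[90:210,230:350],(600,600),interpolation=cv2.INTER_CUBIC))
E
```

```text
time: 46.85
tcp_pos: [0.6219, 0.1013, 0.0615]
eef_rot: [2.297, -2.143, 0.001]
contact_force: [-0.3, 0.2, -0.5]
opening: 0.0516
grasp_force: 62.6
t 46.9 tcp [621.9 101.3  61.5] yaw -86.0 tilt 1.0000 open 51.6 grip 62.6 F [-0.3  0.2 -0.5]
roll units -0.01 ; then x -0.011 y -0.002 z 0.929
```

View pics/s6.png

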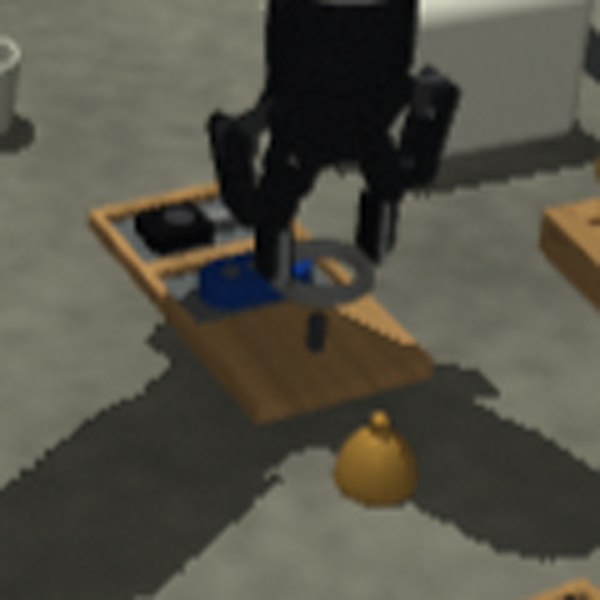

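The large ring is held above the post: ring at about (322,270), post top at about (316,315). The key lies in its recess at (175,225). Lowering and releasing.

```bash
python3 -m pendant '[[-0.01,0,0.15,0,1],[0,0,0.25,0,1],[0,0,0.25,0,1],[0,0,0.17,0,1],[0,0,0.1,0,1],[0,0,0.02,0,1],[0,0,0,0,1],[0,0,0,0,-0.3],[0,0,0,0,-0.6],[0,0,0,0,-0.6],[0,0,0,0,-0.6],[0,0,-0.2,0,-0.6],[0,0,-0.4,0,-0.6],[0,0,-0.5,0,-0.6],[0,0,-0.6,0,-0.6],[0,0,-0.6,0,-0.6],[0,0,0,0,-0.6]]'; python3 go.py 400 50 150 -86
```

```text
time: 48.6
tcp_pos: [0.6249, 0.1026, 0.1356]
eef_rot: [-2.292, 2.137, -0.009]
contact_force: [1.0, -0.1, 0.7]
opening: 0.0684
grasp_force: 0.0
t 48.6 tcp [624.9 102.6 135.6] yaw -86.0 tilt 0.9999 open 68.4 grip 0.0 F [ 1.  -0.1  0.7]
roll units 0.00 ; then x 0.735 y 4.560 z -0.289
```

```bash
python3 -m pendant '[[0.05,0.2,-0.02,0,-0.6],[0.06,0.4,-0.02,0,-0.6],[0.06,0.4,-0.02,0,-0.6],[0.06,0.4,-0.02,0,-0.6],[0.06,0.4,-0.02,0,-0.6],[0.06,0.4,-0.02,0,-0.6],[0.06,0.4,-0.02,0,-0.6],[0.06,0.4,-0.02,0,-0.6],[0.06,0.4,-0.02,0,-0.6],[0.06,0.4,-0.02,0,-0.6],[0.06,0.3,-0.02,0,-0.6],[0,0.2,0,0,-0.6],[0,0,0,0,-0.6],[0,0,0,0,-0.6]]'
python3 - <<'E'
from h import *
p,d=r.grab_frame("top"); z=hmap("top",d)[...,2]*1000; hsv=cv2.cvtColor(p,cv2.COLOR_BGR2HSV)
for n,uv,w,h,c in(("lring",(228,149),17,.022,(z>17)&(z<28)),("fob",(194,149),14,.022,z>17),("key",(162,150),16,.016,z>12.5),("sring",(380,149),13,.022,(z>17)&(z<28)),("module",(344,152),17,.026,z>18),("bell",(274,154),14,.015,hsv[...,1]>110)):
    m=np.zeros_like(c);u,v=uv;m[v-w:v+w,u-w:u+w]=c[v-w:v+w,u-w:u+w]; print(n,seg(p,uv,w,h,c),"z med",np.median(z[m]).round(1))
cv2.imwrite("pics/t3.png",cv2.resize(p[110:190,130:410],(800,229),interpolation=cv2.INTER_CUBIC))
E
```

```text
time: 50.0
tcp_pos: [0.4098, 0.0549, 0.1402]
eef_rot: [-2.297, 2.143, -0.0]
contact_force: [0.4, -0.4, 0.3]
opening: 0.0682
grasp_force: 0.0
lring [623.7, 101.9, 56.2, 48.9, -88.8] z med 21.4
fob [614.6, 177.6, 65.7, 35.8, 2.4] z med 21.6
key [612.8, 248.0, 75.6, 33.6, 2.7] z med 18.2
sring [623.4, -242.3, 40.8, 39.4, -89.3] z med 21.2
module [612.6, -165.3, 64.1, 43.3, 7.9] z med 25.9
bell [606.3, -3.5, 41.1, 39.4, 44.8] z med 24.7
```

View pics/t3.png

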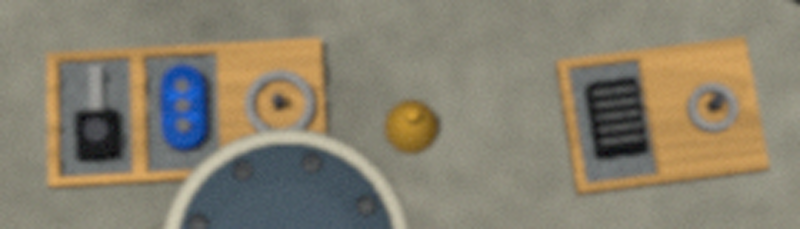

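Everything is in place: the key at (97,115), fob at (184,108), large ring at (281,102), module at (615,117) and small ring at (713,107). The bell hasn't moved, and all the heights match. Handing in.

```bash
python3 -c "
from bench import r
print(r.job_done())"
```

```text
the job is handed in; nothing more can be done
None
```

I made up both kits and handed the job in at about 50 s on the robot's clock; the last camera check showed all five parts in place and flat and the bell unmoved, but the hand-in returned no verdict.

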